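Tilt the condenser cradle to 50 degrees and pin it

ROBOT

A 6-joint arm with a two-finger parallel gripper is mounted at the origin on a cart in front of the work surface, level with it; the furniture and walls round the work are solid. World frame = base frame: x ahead of the robot, y to its left, z up, the work surface at z = 0. Lengths are in m, angles in rad, forces in N, time in s.
With the tool pointing down it reaches from about 0.275 to 0.975 m from the base axis. Payload 8.4 kg.
Tool frame: the origin (TCP) lies at the very end of the fingers, on their centre line; the grasp point (between the pads) lies 19 mm behind it; z points along the fingers, y is the line along which they close (so a half turn about z gives the same grasp; the last joint's range is limited). The gripper opens to 92 mm and grips with 3 to 60 N. Pads are 20 mm wide; open, the fingers measure 128 mm over their backs; the gripper's body (75 mm by 189 mm) begins 69 mm behind the grasp point.
Start: joints at [-1.161, 0.353, 1.633, -0, 1.155, -0.002], TCP at [0.25, -0.573, 0.215] pointing down, gripper open.
Joint ranges: [-2.63, 2.63], [-0.92, 2.1], [0.06, 2.66], [-1.3, 4.44], [0, 2.69], [-3.02, 3.02]. Speed limits (rad/s): [2.22, 2.22, 2.79, 3.14, 3.14, 3.14].

INTERFACE

Orientations are given as a unit quaternion [x, y, z, w].
In Python, from rig import env gives the robot as it stands.
- The arm moves only by the shell command python3 -m handwheel 'ROWS' [FORCE]. ROWS is JSON, a list that holds one entry, the list of rows, each a list of 5 numbers: the shift along the world's x, y, z in mm, then the turn about the world's z in degrees, then the opening, from 0 (shut) to 1 (fully open). In form: [[[dx, dy, dz, spin, grip], ...]]. A call has 1 to 8 rows; each row is the pose to reach, as a shift and turn from the pose commanded when the call began; what a row does not reach only later rows make up. A row lasts 1/10 s, in which the tool goes at most 50 mm and 8.59 degrees, less where a joint would pass 70% of its speed; a pose out of reach is approached as far as the arm can. A call with a gripper value outside its range is refused whole. The fingers move at their own pace and stop on an object; FORCE is the grip in N (left out, the last holds). Time passes only in rows, so rows that repeat a pose let the fingers close. It gives the time, the measured TCP pose, the force, the opening and the grip force at its end, in the units of the state.
- env.observe(): the state, without advancing time (a new reading comes with each control period).
- env.read_camera(name): name is "scene" or "side" or "wrist"; returns a dict with "image" (400x640x3 uint8, blue, green, red), "fov_y" (degrees; the focal length in pixels is half the picture's height over the tangent of half this angle, whatever the lens; pixels are square), "cx", "cy" (the principal point, pixels), "k1" (the pictures are not rectified: a ray, as slopes to the right and down, at radius r is drawn at 1 + k1 r^2 times it, then the intrinsics apply), "xyz" and "rotation" of the camera in the world. Camera axes: x right, y up, looking along -z (the intrinsics and any distortion apply to the point x, -y, -z); pixel columns grow to the right and rows downward; lengths in m; the calibration is good to about 2 mm. A picture is of the moment at which its call begins. There is no depth.
- env.job_done(): hands the job in; it is judged then, once.
The state is a dict: "t": time; "q": joint angles; "qd": joint speeds; "joint_torque": joint torques, N m; "position": TCP position; "eef_rot": TCP orientation; "wrist_force": force on the tool from outside, world axes, zero at the start; "moment": the same for the moment, N m; "opening": opening from 0.0 (shut) to 1.0 (fully open); "grasp_force": force on a finger pad.
Only numpy, scipy, OpenCV 4.12 (cv2) and the standard library are available. Lean on these libraries where they do the work, as an engineer would, in place of code of your own. Each camera call takes 0.05 s, during which the arm holds its last target. There are 200 camera calls.

TASK

The microscope condenser in the tilting stand is to be cleaned: swing the cradle by its lever towards the robot to the 50 degree index position (the rearmost hole of the sector plate in line with the hole in the side plate) and lock it there with the index pin, which is parked upright in the holster: push it fully home through both plates from outside, its square grip standing out to the side, and let go. Keep off the condenser and do not knock over or shift the bottles, blower and eyepiece standing around.

Things in the scene. Friction and masses are not known exactly. Their poses are not given: they have to be found in the camera images.
- tilt_stand: Fixed trunnion stand. Origin on the worktop below the middle of the trunnion axis; x to its rear (away from the robot), y to its left (pin side), z up. Grey base 12 mm high, x -75 to 75, y -103 to 103 mm, with a tongue (x -73 to -17) out to y 207 mm. Two upright aluminium side plates 12 mm thick, 112 mm wide at the foot, 48 at the head: left at y 64 to 76, 180 mm high; right at y -76 to -64, 131 mm high.
- trunnion_axis (a point): Middle of the trunnion axis, horizontal along the stand's y, 105 mm above the worktop. The cradle turns about it: platform 92 by 120 mm hung between the side plates, steel sector plate (fan of 69 mm radius with three holes) outside the left side plate at y 79 to 87 mm, tilt lever outside the right one.
- cradle (a joint): Tilt of the cradle, rad: 0 = platform level, growing as the lever and the condenser's top swing towards the robot (the stand's -x). Range -0.5 to 1.2. Stiff by friction (0.2 N m, 2 N at the knob), stays where it is left. Index positions 0, 0.436 and 0.873 (0, 25, 50 degrees); wanted 0.873. No stop or click there; the tapered pin draws the sector's hole the last 2 mm into line.
- lever_knob (a point): Centre of the black ball, 26 mm in diameter, on the tilt lever outside the right side plate, 100 mm from the trunnion axis. In the stand's frame it is at x = 0.100 sin(0.349 - tilt), y = -0.112, z = 0.105 + 0.100 cos(0.349 - tilt) m, tilt being the cradle's joint value. The rod below it, 10 mm thick, runs towards the trunnion.
- index_bush (a point): Where the pin's shoulder ends up: on the axis of the fixed hole (diameter 11.6 mm, along y) in the head of the left side plate, 55 mm above the trunnion axis, in the plane of the sector plate's outer face: stand x 0, y 87, z 160 mm. Axes as the stand's; the pin goes in along -y. Sector plate 8 mm, gap 3 mm, side plate 12 mm thick.
- work_hole (a point): Centre, on the outer face, of the sector plate's 50 degree hole (diameter 11.6 mm), which turns with the cradle: the rearmost of three equal holes 55 mm from the trunnion axis, 24 mm apart. It coincides with index_bush when the cradle is at 0.873 rad.
- holster_mouth (a point): Centre of the mouth of the holster, a round steel cup standing on the base's tongue at stand x -45, y 152 mm; mouth 63 mm above the worktop, outer diameter 39 mm, bore 32 mm wide and 18 mm deep, below it a 13 mm bore for the shank. The worktop round the stand (x 0.40 to 0.58, y -0.38 to 0.38 m) holds only the listed things; a tall microscope stands right of y -0.40 m.
- index_pin: Steel pin, 80 g. Origin at the shoulder between grip and shank, z from tip to grip. Grip aluminium, 18 mm square (faces square to x and y), z 0 to 38 mm; shank 10 mm thick to z -22, tapering to 4 mm at z -32 mm. Parked upright, shoulder 45 mm up, top 20 mm of the grip out of the cup, turned any way. Centre of mass 14 mm above the shoulder: on the worktop it lies level on a flat, axis 9 mm up, without rolling.
- pin_tip (a point): Centre of the pin's flat tip, 32 mm from the shoulder along the pin's -z.
- held_condenser: Black microscope condenser, 61 mm in diameter, 58 mm high, clamped on the cradle's platform and turning with it; origin in the centre of its foot, 26 mm below the trunnion axis when level, z towards its top lens. Not to be touched.
- blower: Bystander: blue rubber dust blower, 52 mm in diameter, 101 mm high; origin at its foot.
- oil_bottle: Bystander: small amber bottle with black cap, 29 mm in diameter, 63 mm high; origin at its foot.
- eyepiece: Bystander: black spare eyepiece standing upright, 35 mm in diameter, 42 mm high; origin at its foot.
- white_bottle: Bystander: small white bottle with black cap, 37 mm in diameter, 86 mm high; origin at its foot.

How it is judged:
By the outcome, as a careful person would: the job done as asked, in the order asked, and still so for the second after the job is handed in, with the robot touching nothing.
It also fails if it takes over 72 s, if anything falls off the work surface, if the arm or the gripper's body presses on something with over 40 N, if the wrist force passes 120 N, or if a joint passes its speed limit or range.

## Working session

There is one attempt and no reset: what is moved stays moved. The work goes in short steps, Python scripts to look and compute and a shell command to move; the robot and the scene stay as the last step left them, time stands still between calls to the robot, and variables do not carry over. Pictures are saved under pics/ and viewed, at most 10 in all, crops included, and the job is handed in when it is done.

```bash
ls; mkdir -p pics; cat > h.py <<'E'
import numpy as np, cv2
from rig import env
def K(c):
    f=200/np.tan(np.radians(c["fov_y"])/2); return np.array([[f,0,c["cx"]],[0,f,c["cy"]],[0,0,1.]]),np.array([c["k1"],0,0,0,0.])
def ray(c,uv):
    k,d=K(c); p=cv2.undistortPoints(np.array([[uv]],float),k,d)[0,0]
    v=np.array(c["rotation"]).reshape(3,3)@np.array([p[0],-p[1],-1]); return np.array(c["xyz"]),v/np.linalg.norm(v)
def onz(c,uv,z):
    o,v=ray(c,uv); return o+v*(z-o[2])/v[2]
def tri(cs,uvs):
    A=np.zeros((3,3));b=np.zeros(3)
    for c,u in zip(cs,uvs):
        o,v=ray(c,u);M=np.eye(3)-np.outer(v,v);A+=M;b+=M@o
    return np.linalg.solve(A,b)
def proj(c,P):
    k,d=K(c);R=np.array(c["rotation"]).reshape(3,3)
    p=(np.atleast_2d(P)-np.array(c["xyz"]))@R*[1,-1,-1]
    return cv2.projectPoints(p,np.zeros(3),np.zeros(3),k,d)[0][:,0]
def shot(name,fn=None):
    c=env.read_camera(name)
    if fn: cv2.imwrite("pics/"+fn,c["image"])
    return c
E
python3 - <<'E'
from h import *
import pickle
for n in ("scene","side"):
    c=shot(n,n+"0.png"); pickle.dump(c,open(n+"0.pkl","wb")); print(n,c["fov_y"],c["k1"],c["xyz"],np.round(c["rotation"],3).tolist())
o=env.observe();print(o["t"],o["eef_rot"])
E
```

```text
pics
scene 55.17363782094539 -0.0777471986973246 [-0.15147615 -0.55332781  0.67377859] [0.446, -0.206, -0.361, 0.793]
side 51.698512097104576 -0.03117993379191994 [0.39754102 0.93400343 0.70200265] [-0.023, 0.486, 0.872, -0.057]
0.1 [ 9.78873825e-01  2.04464249e-01 -1.29748501e-04 -6.23279912e-04]
```

View pics/scene0.png

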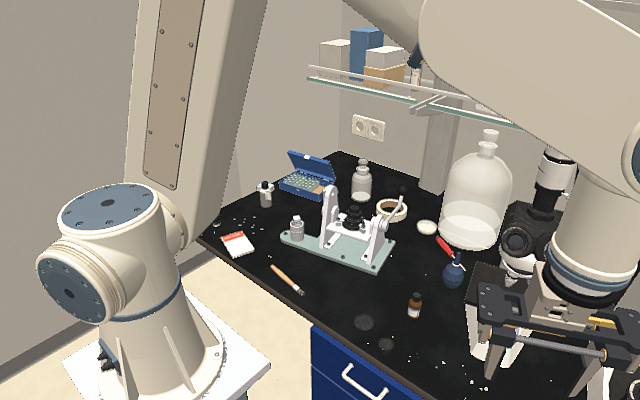

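View pics/side0.png

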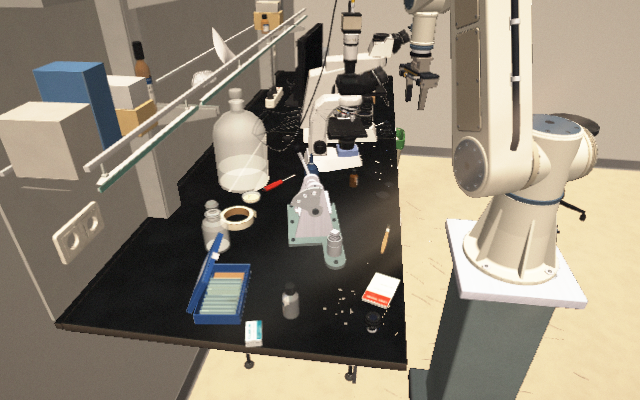

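```bash
sed -i 's/np.array(c\["rotation"\]).reshape(3,3)/Rot.from_quat(c["rotation"]).as_matrix()/; 1a from scipy.spatial.transform import Rotation as Rot' h.py
python3 - <<'E'
import cv2,numpy as np
a=cv2.imread("pics/scene0.png")[175:280,270:470]; b=cv2.imread("pics/side0.png")[145:275,270:370]
A=cv2.resize(a,(800,420)[::1],interpolation=3)
cv2.imwrite("pics/c1.png",A); cv2.imwrite("pics/c2.png",cv2.resize(b,None,fx=4.5,fy=4.5,interpolation=3))
E
```

```text
(no output)
```

View pics/c1.png

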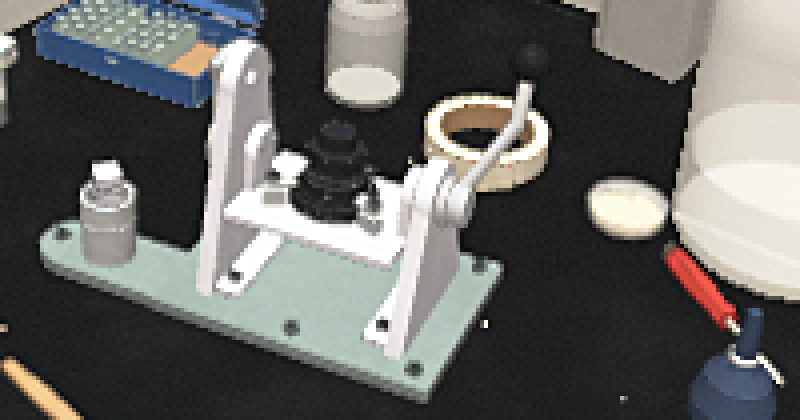

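View pics/c2.png

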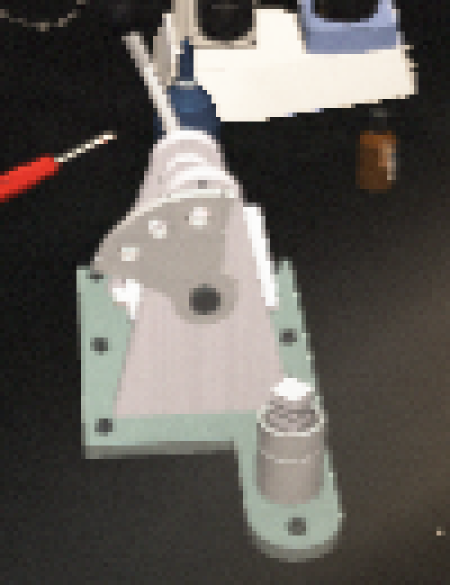

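```bash
cat > fit.py <<'E'
from h import *
import pickle
from scipy.optimize import least_squares
S=pickle.load(open("scene0.pkl","rb"));D=pickle.load(open("side0.pkl","rb"))
hm=tri([S,D],[(296.8,222.0),(334.9,238.3)]);pt=tri([S,D],[(296.7,216.8),(334.9,231.2)]);print("holster",hm,"pin top",pt)
pts=[(S,(377,272.5),(-75,-103,12)),(S,(395.5,241.2),(75,-103,12)),(D,(288.9,243.9),(75,103,12)),(S,(296.8,222),(-45,152,63)),(D,(334.9,238.3),(-45,152,63)),(D,(315.6,211.7),(0,87,105))]
def w(p,P):
    c,s=np.cos(p[2]),np.sin(p[2]);return np.array([p[0]+c*P[0]-s*P[1],p[1]+s*P[0]+c*P[1],P[2]])
f=lambda p:np.concatenate([proj(c,w(p,np.array(P)/1e3))[0]-u for c,u,P in pts])
r=least_squares(f,[.49,0,0]);print(r.x,np.degrees(r.x[2]));print(np.round(r.fun.reshape(-1,2),1))
np.save("stand.npy",r.x)
for n,P in dict(knob=(0.1*np.sin(.349)*1e3,-112,105+100*np.cos(.349)),bush=(0,87,160),mouth=(-45,152,63)).items(): 
    W=w(r.x,np.array(P)/1e3);print(n,W,proj(S,W),proj(D,W))
# tilt from knob pixel & holes
for t in np.arange(-.5,.9,.1):
    W=w(r.x,np.array((100*np.sin(.349-t),-112,105+100*np.cos(.349-t)))/1e3);print(round(t,2),proj(S,W)[0].round(1),end=" ")
k=None
for nm,u,z in (("blower foot",(453,285),0),("oil",(414,315),0)):print(nm,onz(S,u,z))
print("oil side",onz(D,(353.5,186),0),"white",onz(D,(290,317),0),"eyep",onz(D,(372,330),0))
print(env.observe()["position"])
E
python3 fit.py
```

```text
holster [0.47175235 0.07640437 0.06203276] pin top [0.47140881 0.07409188 0.0818689 ]
[ 0.54772891 -0.06330043  0.22184097] 12.710551539472375
[[-0.8 -0.3]
 [-0.2 -0.6]
 [-0.4 -0.4]
 [-0.7  0.7]
 [-0.2 -1.2]
 [-0.1 -1.1]]
knob [ 0.60572963 -0.16503179  0.19897151] [[401.35124403 190.70868341]] [[298.60524409 147.57662935]]
bush [0.52858666 0.02156755 0.16      ] [[324.42691066 191.15022344]] [[315.48360314 192.76343422]]
mouth [0.47038775 0.0750735  0.063     ] [[296.08280596 222.69716214]] [[334.73237095 237.08141634]]
-0.5 [405.  193.1] -0.4 [404.5 191.9] -0.3 [403.9 191.1] -0.2 [403.2 190.6] -0.1 [402.3 190.4] -0.0 [401.4 190.7] 0.1 [400.3 191.4] 0.2 [399.1 192.4] 0.3 [397.9 193.9] 0.4 [396.6 195.7] 0.5 [395.2 197.9] 0.6 [393.8 200.5] 0.7 [392.3 203.4] 0.8 [390.8 206.7] blower foot [ 0.59539063 -0.34772478  0.        ]
oil [ 0.44488128 -0.32119357  0.        ]
oil side [ 0.44386936 -0.31264471  0.        ] white [0.54546761 0.30134988 0.        ] eyep [0.36275435 0.31387974 0.        ]
[ 0.24997723 -0.572336    0.21393752]
```

```bash
python3 -m handwheel '[[[10,50,40,0,1],[20,100,80,0,1],[30,150,116,0,1],[45,200,116,-3,0.65],[65,245,116,-6,0.65],[90,290,116,-9,0.65],[120,330,116,-10.5,0.65],[150,365,116,-10.5,0.65]]]' 15
```

```text
t: 0.9
position: [0.38, -0.2331, 0.3306]
eef_rot: [0.994, 0.113, 0.0, 0.0]
wrist_force: [1.3, -0.5, 0.3]
opening: 0.652
grasp_force: 0.0
```

```bash
python3 -m handwheel '[[[40,0,0,0,0.65],[80,0,-20,0,0.65],[120,5,-40,0,0.65],[150,10,-60,0,0.65],[150,10,-60,0,0.65]]]'; python3 - <<'E'
from h import *
import pickle
c=shot("wrist","w1.png");pickle.dump(c,open("w1.pkl","wb"));print(c["xyz"],c["fov_y"])
s=np.load("stand.npy");print(proj(c,[.6057,-.1650,.199]))
o=env.observe();print(o["t"],o["position"],Rot.from_quat(o["eef_rot"]).as_matrix().round(3))
E
```

```text
t: 1.4
position: [0.5313, -0.2236, 0.2665]
eef_rot: [0.993, 0.115, -0.002, -0.001]
wrist_force: [-0.3, 0.4, -0.3]
opening: 0.652
grasp_force: 0.0
[ 0.59898077 -0.20774482  0.43662718] 66.88863458111572
[[269.14559706  97.89368468]]
1.45 [ 0.52995017 -0.22413438  0.26800944] [[ 0.974  0.228 -0.004]
 [ 0.228 -0.974  0.002]
 [-0.003 -0.002 -1.   ]]
```

View pics/w1.png

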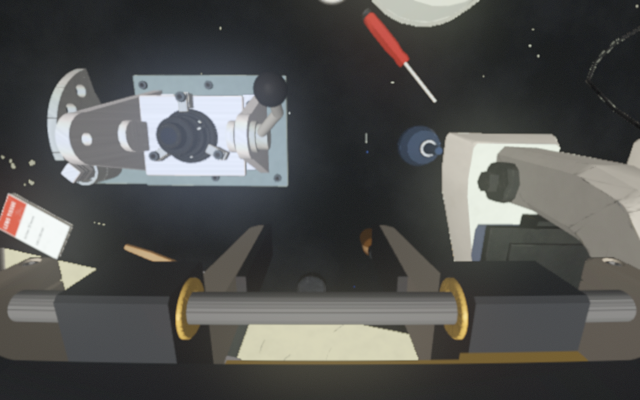

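```bash
cat > fit2.py <<'E'
from h import *
import pickle
from scipy.optimize import least_squares
S=pickle.load(open("scene0.pkl","rb"));D=pickle.load(open("side0.pkl","rb"));W=pickle.load(open("w1.pkl","rb"))
pts=[(S,(377,272.5),(-75,-103,12)),(S,(395.5,241.2),(75,-103,12)),(D,(288.9,243.9),(75,103,12)),(S,(296.8,222),(-45,152,63)),(D,(334.9,238.3),(-45,152,63)),(D,(315.6,211.7),(0,87,105)),
(W,(134,75),(75,103,12)),(W,(287.5,76),(75,-103,12)),(W,(288.5,186.5),(-75,-103,12))]
def w(p,P):
    c,s=np.cos(p[2]),np.sin(p[2]);return np.array([p[0]+c*P[0]-s*P[1],p[1]+s*P[0]+c*P[1],P[2]])
f=lambda p:np.concatenate([proj(c,w(p,np.array(P)/1e3))[0]-u for c,u,P in pts])
r=least_squares(f,[.49,0,0]);print(r.x,np.degrees(r.x[2]));print(np.round(r.fun.reshape(-1,2),1))
np.save("stand.npy",r.x)
def knob(t): return w(r.x,np.array((100*np.sin(.349-t),-112,105+100*np.cos(.349-t)))/1e3)
g=lambda t:np.concatenate([proj(W,knob(t[0]))[0]-(270,90),proj(S,knob(t[0]))[0]-(403.2,190)])
q=least_squares(g,[0.]);print("tilt",q.x,q.fun,knob(q.x[0]),"target",knob(.873),"top",knob(.349))
print(onz(W,(270,90),.2))
for n,P in dict(bush=(0,87,160),mouth=(-45,152,63)).items(): print(n,w(r.x,np.array(P)/1e3))
E
python3 fit2.py
```

```text
[ 0.54811803 -0.06500667  0.2173742 ] 12.454624422216622
[[-0.4 -0. ]
 [ 0.5 -0.3]
 [-0.6 -0.8]
 [-0.1  0.7]
 [-0.5 -1.6]
 [-0.3 -1.5]
 [-1.2  0.1]
 [-0.2 -0. ]
 [ 0.2  0.7]]
tilt [-0.06812901] [ 2.09162976  0.04589249 -0.50428969  0.75656429] [ 0.61183298 -0.16563353  0.19642559] target [ 0.52341538 -0.18516179  0.19158247] top [ 0.57227266 -0.17437098  0.205     ]
[ 0.61132344 -0.16473866  0.2       ]
bush [0.52935505 0.01994597 0.16      ]
mouth [0.47139572 0.07371135 0.063     ]
```

```bash
python3 -m handwheel '[[[40,30,0,0,0.65],[81,59,-15,-0.5,0.65],[81,59,-50,-0.5,0.65],[81,59,-84,-0.5,0.65],[81,59,-84,-0.5,0.65],[81,59,-84,-0.5,0.2],[81,59,-84,-0.5,0.2],[81,59,-84,-0.5,0.2]]]' 12
```

```text
t: 2.25
position: [0.6118, -0.1667, 0.1887]
eef_rot: [0.994, 0.109, 0.002, 0.001]
wrist_force: [-0.7, 0.4, 0.3]
opening: 0.411
grasp_force: 0.0
```

```bash
python3 -m handwheel '[[[0,0,0,0,0.1],[0,0,0,0,0.1],[0,0,0,0,0.1],[0,0,0,0,0.1]]]' 12
```

```text
t: 2.65
position: [0.6113, -0.1651, 0.1875]
eef_rot: [0.994, 0.11, 0.001, -0.001]
wrist_force: [-0.9, 4.9, 5.5]
opening: 0.271
grasp_force: 12.0
```

```bash
python3 -m handwheel '[[[-12.6,-2.8,4.7,0,0.1],[-25.9,-5.7,7.6,0,0.1],[-39.5,-8.7,8.6,0,0.1],[-53.2,-11.8,7.6,0,0.1],[-66.5,-14.7,4.7,0,0.1],[-77.5,-17.1,0.7,0,0.1],[-88.4,-19.5,-4.8,0,0.1],[-88.4,-19.5,-4.8,0,0.1]]]' 12
```

```text
t: 3.45
position: [0.5208, -0.1855, 0.1815]
eef_rot: [0.994, 0.109, -0.001, -0.0]
wrist_force: [-4.6, 2.4, 3.9]
opening: 0.269
grasp_force: 12.0
```

```bash
cat > chk.py <<'E'
# tilt check from the side camera: crop of sector
from h import *
import pickle,sys
c=shot("side");pickle.dump(c,open("d1.pkl","wb"))
cv2.imwrite("pics/"+sys.argv[1],cv2.resize(c["image"][150:280,265:375],None,fx=4.5,fy=4.5,interpolation=3))
p=np.load("stand.npy")
def w(P):
    cc,s=np.cos(p[2]),np.sin(p[2]);return np.array([p[0]+cc*P[0]-s*P[1],p[1]+s*P[0]+cc*P[1],P[2]])
for t in (0,.436,.873):
    for tilt in (.8,.873,.95):
        a=tilt-t # hole at angle: rear at tilt 0
        print(t,tilt,((proj(c,w(np.array([-.055*np.sin(a),.087,.105+.055*np.cos(a)])))[0]-(265,150))*4.5).round(0))
o=env.observe();print(o["position"],o["wrist_force"],o["opening"])
E
python3 chk.py d1.png
```

```text
0 0.8 [294. 213.]
0 0.873 [298. 217.]
0 0.95 [303. 222.]
0.436 0.8 [260. 195.]
0.436 0.873 [266. 197.]
0.436 0.95 [273. 200.]
0.873 0.8 [219. 191.]
0.873 0.873 [226. 191.]
0.873 0.95 [234. 191.]
[ 0.5211894  -0.18538957  0.18160983] [-5.58561475  3.36740188  5.29734302] 0.27271185486895594
```

View pics/d1.png

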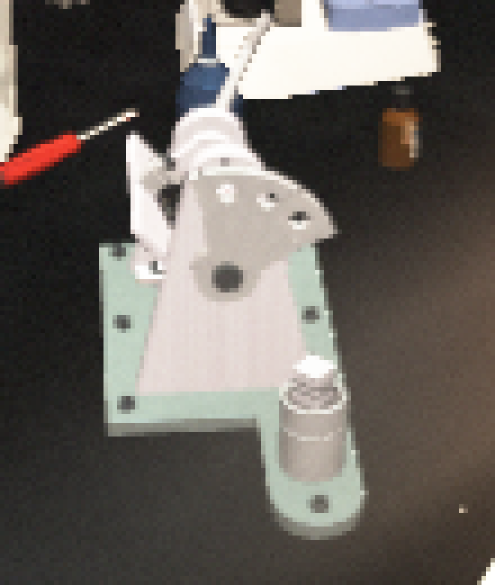

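```bash
python3 -m handwheel '[[[0,0,0,0,0.5],[0,0,0,0,0.65],[0,0,0,0,0.65],[0,0,30,0,0.65],[0,0,75,0,0.65],[-20,30,100,0,0.65],[-35,80,100,0,0.65],[-50,130,100,0,0.65]]]' 12; cat > holes.py <<'E'
from h import *
from scipy.optimize import least_squares
c=shot("side");im=c["image"];p=np.load("stand.npy")
def w(p,P):
    cc,s=np.cos(p[2]),np.sin(p[2]);return np.array([p[0]+cc*P[0]-s*P[1],p[1]+s*P[0]+cc*P[1],P[2]])
H=lambda p,a:w(p,np.array([-.055*np.sin(a),.087,.105+.055*np.cos(a)]))
g=cv2.cvtColor(im,6).astype(float);uv=[]
for t in (.873,.436,0):
    u=proj(c,H(p,.873-t))[0];x,y=np.round(u).astype(int);P=g[y-4:y+5,x-4:x+5]
    m=np.abs(P-np.median(P));m[m<20]=0;Y,X=np.mgrid[y-4:y+5,x-4:x+5]
    uv.append(((X*m).sum()/m.sum(),(Y*m).sum()/m.sum()))
u=proj(c,w(p,np.array([0,.087,.105])))[0];x,y=np.round(u).astype(int);P=g[y-5:y+6,x-5:x+6];m=(120-P).clip(0);Y,X=np.mgrid[y-5:y+6,x-5:x+6]
hub=np.array([(X*m).sum(),(Y*m).sum()])/m.sum()
print(uv,hub)
f=lambda q:np.concatenate([proj(c,H([q[0],q[1],p[2]],q[2]-t))[0]-v for t,v in zip((.873,.436,0),uv)]+[proj(c,w([q[0],q[1],p[2]],np.array([0,.087,.105])))[0]-hub])
r=least_squares(f,[p[0],p[1],.87]);print(r.x,r.x[:2]-p[:2],r.fun.round(2))
E
python3 holes.py
```

```text
t: 4.3
position: [0.474, -0.059, 0.2826]
eef_rot: [0.994, 0.109, 0.001, 0.0]
wrist_force: [0.3, 0.5, -1.1]
opening: 0.652
grasp_force: 0.0
[(np.float64(314.71964461994077), np.float64(190.90029615004937)), (np.float64(324.8044806517312), np.float64(193.34419551934826)), (np.float64(331.2556179775281), np.float64(197.8052434456929))] [315.17666303 211.46892039]
[ 0.54810308 -0.06637766  0.86634855] [-1.49424054e-05 -1.37098797e-03] [ 0.5   1.27 -0.66  0.17  0.    0.15  0.16 -1.5 ]
```

```bash
python3 -m handwheel '[[[-40,50,0,0,0.65],[-75,95,0,0,0.65],[-75,95,0,0,0.65]]]'; python3 - <<'E'
from h import *
import pickle
c=shot("wrist","w2.png");pickle.dump(c,open("w2.pkl","wb"))
u=proj(c,[[.4714,.0737,.083],[.4714,.0737,.063],[.5294,.0199,.16]]);print(u)
x,y=np.round(u[0]).astype(int);x0,y0=max(x-60,0),max(y-60,0);cv2.imwrite("pics/w2c.png",cv2.resize(c["image"][y0:y0+120,x0:x0+120],None,fx=5,fy=5,interpolation=3));print(x0,y0)
E
```

```text
t: 4.65
position: [0.3966, 0.0372, 0.2813]
eef_rot: [0.994, 0.11, -0.0, -0.0]
wrist_force: [0.3, 0.1, -0.6]
opening: 0.651
grasp_force: 0.0
[[305.81463569 110.66944734]
 [306.64477197 111.21209852]
 [373.84135772  55.89892519]]
246 51
```

View pics/w2c.png

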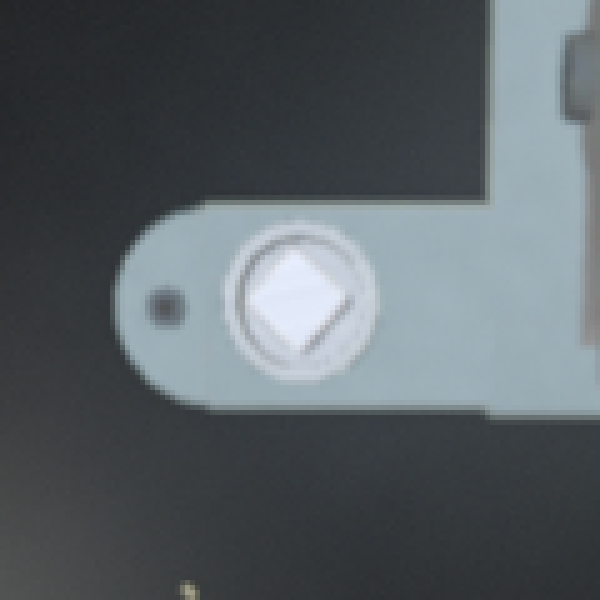

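```bash
python3 - <<'E'
from h import *
import pickle
c=pickle.load(open("w2.pkl","rb"));g=cv2.cvtColor(c["image"],6)[91:131,286:326]
g=cv2.resize(g,None,fx=8,fy=8,interpolation=2)
for th in (225,235,243):
    m=(g>th).astype(np.uint8);ct=max(cv2.findContours(m,0,1)[0],key=cv2.contourArea);r=cv2.minAreaRect(ct);B=cv2.boxPoints(r)
    b=[onz(c,(x/8-.44+286,y/8-.44+91),.083) for x,y in B];e=b[1]-b[0];e2=b[2]-b[1]
    print(th,r[1],np.mean(b,0),np.linalg.norm(e),np.linalg.norm(e2),np.degrees(np.arctan2(e[1],e[0]))%90)
print(onz(c,(246+301/5-.4,51+301/5-.4),.063))
E
```

```text
225 (113.67854309082031, 113.13502502441406) [0.47146744 0.07526147 0.083     ] 0.016317755560780745 0.016237742445882816 58.20421761302533
235 (17.8431396484375, 39.80887985229492) [0.47893093 0.07804021 0.083     ] 0.005804406202934491 0.002496430659892788 26.904981473515896Traceback (most recent call last):
  File "<stdin>", line 6, in <module>
ValueError: max() iterable argument is empty
```

```bash
python3 -m handwheel '[[[10,5,0,8.5,0.4],[20,10,0,17,0.4],[30,15,0,25.5,0.4],[40,20,0,34,0.4],[50,25,0,42.5,0.4],[60,30,0,51,0.4],[70,35,0,59.5,0.4],[75,37.5,0,68,0.4]]]' 15
```

```text
t: 5.5
position: [0.4753, 0.0727, 0.2814]
eef_rot: [0.761, 0.649, 0.0, 0.0]
wrist_force: [0.5, -0.3, 0.2]
opening: 0.399
grasp_force: 0.0
```

```bash
python3 -m handwheel '[[[0,0,-10,8.5,0.4],[0,0,-20,17,0.4],[0,0,-30,25.5,0.4],[0,0,-40,34,0.4],[0,0,-50,42.5,0.4],[0,0,-50,51,0.4],[0,0,-50,59.5,0.4],[0,0,-50,67.6,0.4]]]' 15; python3 -c "
from h import *
o=env.observe();print(o['position'],o['q']);R=Rot.from_quat(o['eef_rot']).as_matrix();print(np.degrees(np.arctan2(R[1,1],R[0,1])))
c=shot('wrist');print(proj(c,[.4714,.0748,.083]))"
```

```text
t: 6.3
position: [0.4745, 0.0723, 0.2313]
eef_rot: [0.271, 0.963, -0.0, 0.0]
wrist_force: [-0.8, 0.2, -0.2]
opening: 0.4
grasp_force: 0.0
[0.47452827 0.07232381 0.23129922] [ 1.48368978e-01  1.06832489e-01  1.91511848e+00 -3.64966763e-04
  1.11938065e+00 -8.73261886e-01]
58.54425549770355
[[321.20544169 183.81972307]]
```

```bash
python3 -m handwheel '[[[-3,2.5,-40,-0.3,0.4],[-3,2.5,-85,-0.3,0.4],[-3,2.5,-125,-0.3,0.4],[-3,2.5,-150,-0.3,0.4],[-3,2.5,-161,-0.3,0.4],[-3,2.5,-161,-0.3,0.4],[-3,2.5,-161,-0.3,0.1],[-3,2.5,-161,-0.3,0.1]]]' 15
```

```text
t: 7.15
position: [0.472, 0.0754, 0.0718]
eef_rot: [0.277, 0.961, 0.001, 0.001]
wrist_force: [-1.0, -0.1, -0.2]
opening: 0.247
grasp_force: 0.0
```

```bash
python3 -m handwheel '[[[0,0,0,0,0.1],[0,0,0,0,0.1],[0,0,0,0,0.1],[0,0,0,0,0.1]]]' 15
```

```text
t: 7.55
position: [0.4719, 0.0753, 0.0716]
eef_rot: [0.277, 0.961, 0.0, 0.001]
wrist_force: [-0.3, -1.5, 8.3]
opening: 0.196
grasp_force: 15.0
```

```bash
python3 -m handwheel '[[[0,0,25,0,0.1],[0,0,60,0,0.1],[0,0,85,0,0.1],[-2,25,85,-8.5,0.1],[-4,55,85,-17,0.1],[-6,85,85,-25.5,0.1],[-7,110,60,-34,0.1],[-7,110,30,-42.5,0.1]]]' 15
```

```text
t: 8.35
position: [0.4651, 0.1883, 0.1013]
eef_rot: [0.608, 0.794, 0.002, 0.001]
wrist_force: [0.0, -0.1, -1.5]
opening: 0.194
grasp_force: 14.9
```

```bash
python3 -m handwheel '[[[0,0,-15,-3.2,0.1],[0,0,-30,-3.2,0.1],[0,0,-36,-3.2,0.1],[0,0,-36,-3.2,0.1]]]' 15; python3 - <<'E'
from h import *
o=env.observe();print(o['position'],o['wrist_force'])
c=shot('side');u=proj(c,o['position']);x,y=u[0].astype(int);print(x,y)
cv2.imwrite("pics/e1.png",cv2.resize(c["image"][y-80:y+70,x-80:x+80],None,fx=4,fy=4,interpolation=3))
E
```

```text
t: 8.75
position: [0.4632, 0.185, 0.064]
eef_rot: [0.628, 0.778, -0.001, -0.0]
wrist_force: [0.3, 0.4, -1.4]
opening: 0.192
grasp_force: 14.9
[0.46323598 0.18504938 0.06401133] [ 0.27096845  0.42796166 -1.36440675]
332 264
```

View pics/e1.png

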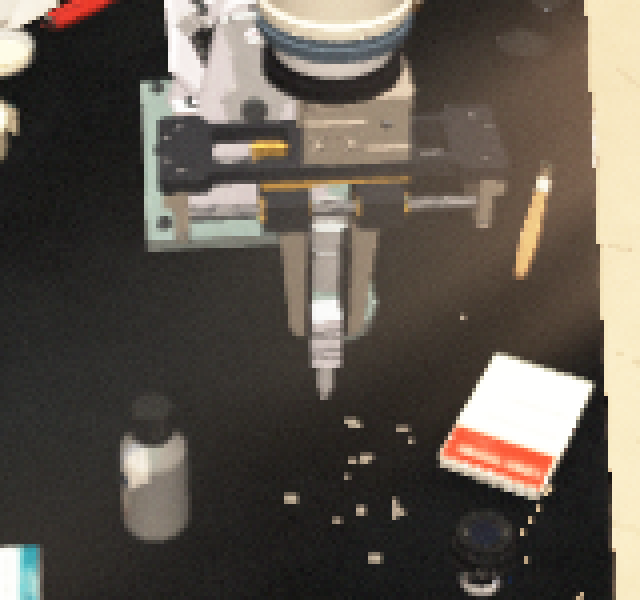

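```bash
python3 -m handwheel '[[[0,0,-4,0,0.1],[0,0,-6.5,0,0.1],[0,0,-6.5,0,0.1],[-1.2,5.5,-7,0,0.1],[-2.4,10.8,-8,0,0.1],[-3.6,16.4,-9.3,0,0.1],[-4.8,21.7,-11,0,0.1],[-6,26.8,-13.5,0,0.1]]]' 3
```

```text
t: 9.6
position: [0.4576, 0.2127, 0.0508]
eef_rot: [0.628, 0.778, 0.0, -0.0]
wrist_force: [-0.3, 0.8, 1.7]
opening: 0.194
grasp_force: 3.0
```

```bash
python3 -m handwheel '[[[-1,5,-2.5,0,0.1],[-2.1,9.5,-5.5,0,0.1],[-3.2,14.5,-9.5,0,0.1],[-3.2,14.5,-9.5,0,0.1]]]' 3;  python3 - <<'E'
from h import *
o=env.observe();print(o['position'],o['wrist_force'])
c=shot('side');u=proj(c,o['position']);x,y=u[0].astype(int);print(x,y)
cv2.imwrite("pics/e2.png",cv2.resize(c["image"][y-50:y+50,x-50:x+50],None,fx=5,fy=5,interpolation=3))
E
```

```text
t: 10.0
position: [0.4542, 0.227, 0.0408]
eef_rot: [0.628, 0.778, -0.0, -0.0]
wrist_force: [-0.0, -0.1, -1.2]
opening: 0.194
grasp_force: 3.0
[0.4542023  0.22698548 0.04079658] [-0.01176509 -0.08971774 -1.15549421]
334 284
```

View pics/e2.png

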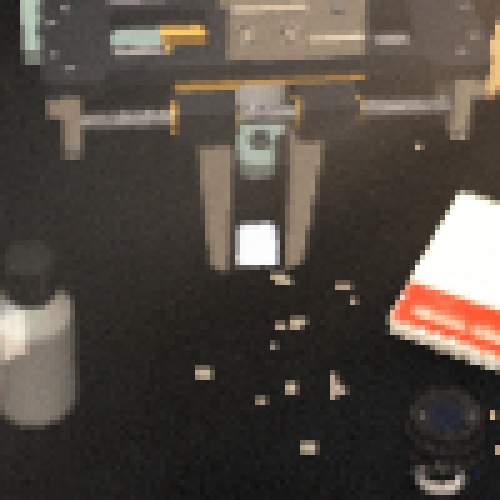

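```bash
python3 -m handwheel '[[[-1,5,-5.5,0,0.1],[-2,9.5,-11.5,0,0.1],[-2.9,13.5,-17.5,0,0.1],[-3.6,16.5,-24,0,0.1],[-3.6,16.5,-27,0,0.1],[-3.6,16.5,-27,0,0.3],[-3.6,16.5,-27,0,0.3],[-3.6,16.5,-27,0,0.3]]]' 3;  python3 - <<'E'
from h import *
import pickle
o=env.observe();print(o['position'],o['wrist_force'],o['opening'])
c=shot('wrist');pickle.dump(c,open("w3.pkl","wb"));print(proj(c,o['position']+np.array([[0,0,.0]])),proj(c,[[.46,.19,.009],[.45,.25,.009]]))
d=shot('side');pickle.dump(d,open("d3.pkl","wb"))
a=c["image"][150:400,200:440]; x,y=proj(d,o['position'])[0].astype(int);b=d["image"][y-50:y+50,x-45:x+45]
A=cv2.resize(a,(384,400));B=cv2.resize(b,(360,400),interpolation=3);cv2.imwrite("pics/e3.png",np.hstack([A,B]))
E
```

```text
t: 10.85
position: [0.4512, 0.243, 0.0146]
eef_rot: [0.628, 0.778, 0.0, 0.0]
wrist_force: [0.9, -0.3, 1.0]
opening: 0.301
grasp_force: 0.0
[0.45115065 0.24296998 0.01463057] [ 0.88332781 -0.2551895   0.99802593] 0.30077116771415807
[[321.32386818 240.38611577]] [[317.53490649 312.37020197]
 [321.89599415 226.06783423]]
```

View pics/e3.png

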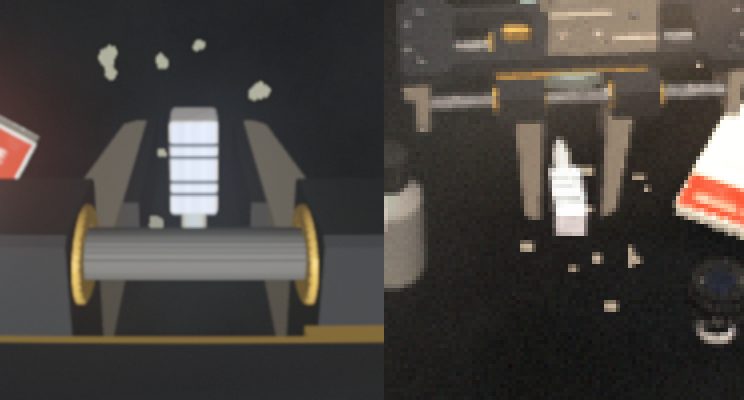

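```bash
python3 - <<'E'
from h import *
import pickle
c=pickle.load(open("w3.pkl","rb"))
a=onz(c,(320.7,226.2),.018);b=onz(c,(320.7,283.8),.018);print(a,b,np.linalg.norm(a-b))
g=cv2.cvtColor(c["image"],6)
for r in (232,245,260,276):
    row=g[r,290:350].astype(int);i=np.where(row>150)[0]+290;print(r,i.min(),i.max(),onz(c,((i.min()+i.max())/2,r),.018))
o=env.observe();R=Rot.from_quat(o['eef_rot']).as_matrix();print(o['position'],np.degrees(np.arctan2(R[1,1],R[0,1])))
E
```

```text
[0.44863581 0.25288971 0.018     ] [0.45650487 0.21630843 0.018     ] 0.037418077152485026
232 306 335 [0.44927665 0.24935369 0.018     ]
245 299 335 [0.44896946 0.24091316 0.018     ]
260 306 335 [0.45303348 0.23187514 0.018     ]
276 306 335 [0.45526957 0.22147133 0.018     ]
[0.45113043 0.24299183 0.01466682] 12.186790798768731
```

```bash
python3 -m handwheel '[[[0.2,-3,-6,0,0.3],[0.2,-3,-11.5,0,0.3],[0.2,-3,-11.5,0,0.3],[0.2,-3,-11.5,0,0.1],[0.2,-3,-11.5,0,0.1],[0.2,-3,-11.5,0,0.1],[0.2,-3,-11.5,0,0.1],[0.2,-3,-11.5,0,0.1]]]' 40; python3 - <<'E'
from h import *
import pickle
o=env.observe();print(o['position'],o['wrist_force'],o['opening'])
c=shot('wrist');pickle.dump(c,open("w4.pkl","wb"))
# shoulder/end rows at pin column
p=o['position'];u=proj(c,[p[0],p[1],.018])[0];print(u)
g=cv2.cvtColor(c["image"],6);x=int(round(u[0]));print(g[200:300:1,x-6:x+7].mean(1).round(0).astype(int).tolist())
R=Rot.from_quat(o['eef_rot']).as_matrix();print(np.degrees(np.arctan2(R[1,1],R[0,1])),o["grasp_force"])
E
```

```text
t: 11.75
position: [0.4511, 0.24, 0.003]
eef_rot: [0.628, 0.778, 0.0, 0.0]
wrist_force: [-0.6, -0.5, -0.9]
opening: 0.186
grasp_force: 40.0
[0.4511327  0.240049   0.00298744] [-0.61917074 -0.54701683 -0.88685585] 0.18627850063030135
[321.29527784 250.71279258]
[52, 53, 54, 54, 54, 55, 55, 56, 57, 57, 57, 58, 59, 59, 60, 60, 60, 66, 95, 129, 144, 147, 147, 148, 150, 151, 153, 173, 209, 229, 235, 236, 235, 236, 235, 236, 236, 236, 236, 236, 236, 233, 213, 167, 155, 209, 233, 236, 236, 237, 231, 197, 157, 193, 226, 235, 236, 236, 236, 236, 236, 236, 235, 236, 236, 236, 233, 210, 167, 169, 215, 233, 235, 236, 232, 208, 165, 170, 217, 233, 235, 235, 234, 234, 234, 234, 234, 235, 232, 220, 208, 186, 137, 94, 91, 96, 101, 108, 116, 120]
12.199282059490448 39.99482274055481
```

```bash
python3 - <<'E'
from h import *
import pickle
c=pickle.load(open("w4.pkl","rb"))
a=onz(c,(321,227.3),.018);b=onz(c,(321,291.7),.018);t=np.array([.4511,.2400]);ax=np.array([-.2157,.9765])
print((a[:2]-t)@ax,(b[:2]-t)@ax,np.linalg.norm(a-b),a,b)
p=np.load("stand.npy");u=lambda P:np.array([p[0]+np.cos(p[2])*P[0]-np.sin(p[2])*P[1],p[1]+np.sin(p[2])*P[0]+np.cos(p[2])*P[1]])
for y in (87,87+50,87+40): print(y,"shoulder",u([0,y/1e3]),"tcp",u([0,(y+23.5)/1e3]))
E
```

```text
0.013772972624368135 -0.02548583061681673 0.03925776399598018 [0.44807917 0.25343715 0.018     ] [0.45635194 0.21506095 0.018     ]
87 shoulder [0.52935505 0.01994597] tcp [0.52428689 0.04289295]
137 shoulder [0.51857173 0.06876933] tcp [0.51350357 0.0917163 ]
127 shoulder [0.5207284  0.05900466] tcp [0.51566024 0.08195163]
```

```bash
python3 - <<'E'
from h import *
import pickle
p=np.load("stand.npy");cc,s=np.cos(p[2]),np.sin(p[2])
inv=lambda P:np.array([cc*(P[0]-p[0])+s*(P[1]-p[1]),-s*(P[0]-p[0])+cc*(P[1]-p[1])])*1e3
def sub(v):
    g=np.abs(np.diff(v));i=g.argmax();j=slice(max(i-2,0),i+3);return (np.arange(len(g))[j]*g[j]).sum()/g[j].sum()+.5
c=pickle.load(open("w2.pkl","rb"));G=cv2.cvtColor(c["image"],6).astype(float)
for x in (296,322,330,338):
    t=84+sub(G[84:99,x]);b=126+sub(G[126:140,x]);print("tongue",x,inv(onz(c,(x,t),.012)).round(1),inv(onz(c,(x,b),.012)).round(1))
print("cup",inv(onz(c,(246+301/5-.4,51+301/5-.4),.063)).round(1))
# plate head top edges at z .18 : predicted pixels of head region
P=lambda x,y,z:[p[0]+cc*x-s*y,p[1]+s*x+cc*y,z]
print(proj(c,[P(-.024,.07,.16),P(.024,.07,.16),P(0,.07,.18),P(-.056,.064,.012),P(.056,.064,.012),P(0,.0,.012)]).round(1))
w=pickle.load(open("w1.pkl","rb"));H=cv2.cvtColor(w["image"],6).astype(float)
for x in (200,220,235):
    t=68+sub(H[68:84,x]);b=178+sub(H[178:196,x]);print("base",x,inv(onz(w,(x,t),.012)).round(1),inv(onz(w,(x,b),.012)).round(1))
E
```

```text
tongue 296 [-16.4 168.9] [-72.6 169.8]
tongue 322 [-16.3 133.1] [-72.4 132.9]
tongue 330 [-16.2 122.1] [-72.3 121.5]
tongue 338 [-16.2 111. ] [-72.3 110.1]
cup [-44.5 153. ]
[[391.3  84.4]
 [394.3  26.7]
 [398.2  51.1]
 [370.9 120.7]
 [374.3  34. ]
 [419.2  79. ]]
base 200 [76.2 12.5] [-73.8  25. ]
base 220 [ 76.3 -14.1] [-73.7  -4. ]
base 235 [ 76.4 -34. ] [-73.6 -25.7]
```

```bash
python3 -m handwheel '[[[0,0,45,0.2,0.1],[0,0,90,0.2,0.1],[0,0,125,0.2,0.1],[15,-35,151,0.2,0.1],[30,-75,151,0.2,0.1],[48,-115,151,0.2,0.1],[60,-143,151,0.2,0.1],[64.5,-154.5,151,0.2,0.1]]]' 40;python3 -m handwheel '[[[0,0,0,0,0.1],[0,0,0,0,0.1]]]' 40; python3 - <<'E'
from h import *
o=env.observe();print(o['position'],o['wrist_force'],o["moment"])
p=np.load("stand.npy");cc,s=np.cos(p[2]),np.sin(p[2])
d=o['position'][:2]-p[:2];print("stand xy",cc*d[0]+s*d[1],-s*d[0]+cc*d[1])
E
```

```text
t: 12.6
position: [0.5164, 0.0833, 0.1541]
eef_rot: [0.627, 0.779, 0.0, 0.0]
wrist_force: [0.6, 0.5, -1.2]
opening: 0.19
grasp_force: 40.0
t: 12.8
position: [0.5151, 0.0862, 0.1537]
eef_rot: [0.627, 0.779, -0.0, -0.0]
wrist_force: [-0.2, 0.2, -1.4]
opening: 0.193
grasp_force: 40.0
[0.51509857 0.08615155 0.15370668] [-0.16418114  0.18692083 -1.37254469] [ 0.02755362 -0.08725788  0.04220577]
stand xy 0.00035733159614818183 0.15472220844836046
```

```bash
python3 -m handwheel '[[[1.4,-5,0.3,0,0.1],[2.5,-10,0.3,0,0.1],[3.1,-13,0.3,0,0.1],[3.8,-16,0.3,0,0.1],[3.8,-16,0.3,0,0.1]]]' 40;python3 -c "
from h import *
o=env.observe();print(o['position'],o['wrist_force'],o['moment'])"
```

```text
t: 13.3
position: [0.5195, 0.0693, 0.1542]
eef_rot: [0.627, 0.779, -0.0, 0.0]
wrist_force: [-0.2, 0.3, -0.6]
opening: 0.193
grasp_force: 40.0
[0.51947322 0.06931307 0.15423307] [-0.193912    0.30419222 -0.59754153] [-0.03139818 -0.09224138 -0.01631797]
```

```bash
python3 -m handwheel '[[[0.6,-3,0,0,0.1],[1.3,-6,0,0,0.1],[1.3,-6,0,0,0.1]]]' 40;python3 -m handwheel '[[[0.6,-3,0,0,0.1],[1.3,-6,0,0,0.1],[1.3,-6,0,0,0.1]]]' 40
```

```text
t: 13.6
position: [0.5208, 0.0632, 0.1542]
eef_rot: [0.627, 0.779, -0.0, 0.0]
wrist_force: [0.1, 0.4, -1.4]
opening: 0.193
grasp_force: 40.0
t: 13.9
position: [0.5221, 0.0572, 0.1542]
eef_rot: [0.627, 0.779, -0.0, 0.0]
wrist_force: [0.0, 0.0, 0.1]
opening: 0.19
grasp_force: 40.0
```

```bash
python3 -m handwheel '[[[0.6,-3,0,0,0.1],[1.3,-6,0,0,0.1],[1.7,-8,0,0,0.1],[1.7,-8,0,0,0.1]]]' 40;python3 -m handwheel '[[[0.4,-2,0,0,0.1],[0.9,-4,0,0,0.1],[1.1,-5,0,0,0.1],[1.1,-5,0,0,0.1]]]' 40
```

```text
t: 14.3
position: [0.5238, 0.0492, 0.1542]
eef_rot: [0.627, 0.779, -0.0, 0.0]
wrist_force: [-0.2, -0.0, -0.8]
opening: 0.192
grasp_force: 40.0
t: 14.7
position: [0.5247, 0.0452, 0.1543]
eef_rot: [0.627, 0.779, 0.0, -0.001]
wrist_force: [-0.6, 4.9, -0.3]
opening: 0.194
grasp_force: 40.0
```

```bash
python3 -m handwheel '[[[0.2,-1,0,0,0.1],[0.4,-2,0,0,0.1],[0.6,-3,0,0,0.1],[0.6,-3,0,0,0.1]]]' 40
```

```text
t: 15.1
position: [0.5248, 0.0449, 0.1543]
eef_rot: [0.627, 0.779, 0.002, -0.002]
wrist_force: [-3.4, 20.1, 1.0]
opening: 0.189
grasp_force: 40.0
```

```bash
python3 -m handwheel '[[[-0.6,3,0,0,0.1],[-0.6,3,0,0,0.1],[-0.6,3,0,0,0.4],[-0.6,3,0,0,0.5],[-0.6,3,0,0,0.5],[-0.6,3,0,0,0.5],[-0.6,3,20,0,0.5],[-0.6,3,60,0,0.5]]]' 40; python3 -m handwheel '[[[-20,30,40,0,0.5],[-40,80,60,0,0.5],[-60,125,80,0,0.5],[-80,165,80,0,0.5],[-100,165,80,0,0.5],[-100,165,80,0,0.5]]]'; python3 - <<'E'
from h import *
import pickle
c=shot("wrist");pickle.dump(c,open("w5.pkl","wb"))
p=np.load("stand.npy");cc,s=np.cos(p[2]),np.sin(p[2]);P=lambda x,y,z:[p[0]+cc*x-s*y,p[1]+s*x+cc*y,z]
d=shot("side");pickle.dump(d,open("d5.pkl","wb"));a=pickle.load(open("d1.pkl","rb"))
for n,k in (("side",d),("scene",shot("scene"))):
    print(n,proj(k,[P(0,.087,.16),P(0,.125,.16),P(0,.125,.169)]).round(1).tolist())
x,y=proj(d,P(0,.125,.16))[0].round().astype(int)
print(cv2.cvtColor(d["image"],6)[y-10:y+12,x-10:x+11])
E
```

```text
t: 15.9
position: [0.5228, 0.0441, 0.2124]
eef_rot: [0.627, 0.779, -0.002, -0.002]
wrist_force: [-0.3, 0.5, -0.2]
opening: 0.504
grasp_force: 0.0
t: 16.5
position: [0.4227, 0.2107, 0.2945]
eef_rot: [0.625, 0.78, -0.0, -0.0]
wrist_force: [-0.0, -0.4, -0.0]
opening: 0.5
grasp_force: 0.0
side [[315.3, 192.4], [316.4, 200.1], [316.4, 197.0]]
scene [[325.1, 191.2], [312.8, 187.9], [312.7, 185.0]]
[[201 200 195 193 189 189 197 204 205 201 198 201 202 189 190 191 191 188
  186 186 198]
 [208 213 196 192 189 188 240 251 252 252 252 253 254 224 190 190 186 184
  182 189 190]
 [213 212 197 192 192 190 210 246 250 250 254 254 255 216 176 185 185 194
  183 180 187]
 [217 224 207 194 194 189 175 243 250 250 248 248 248 186 173 183 199 220
  157  84 170]
 [220 223 213 198 193 182 174 245 251 251 238 232 233 206 187 187 197 221
  197 194 171]
 [219 224 224 200 194 182 137 252 254 254 254 254 254 245 203 185 205 241
  245 235 189]
 [225 224 222 211 194 178 141 211 230 230 229 245 247 246 211 191 188 202
  218 195 188]
 [224 223 221 224 198 159 147 215 247 238 232 234 234 251 224 188 185 183
  184 18
[... 553 characters left out ...]
3 223 217 192 168 189 195 193 198 200 196 187 187 189 190 189
  189 192 189]
 [220 225 224 223 225 198 191 168 169 171 168 167 174 175 187 189 191 191
  189 188 189]
 [221 224 213 216 213 196 190 189 191 187 189 190 191 187 190 188 189 190
  189 189 188]
 [223 223 205 196 188 186 186 190 188 186 185 189 190 190 190 187 189 187
  190 191 194]
 [221 205 187 186 186 188 185 182 160 148 162 181 189 190 189 188 189 188
  191 202 218]
 [222 189 181 185 185 187 164 121 107 101 102 116 173 191 189 187 191 195
  205 215 219]
 [222 218 193 183 188 187 131  95  81  81  78  80 116 176 188 186 195 216
  221 220 218]
 [221 217 195 187 181 186 117  78  77  78  80  84  98 175 189 188 193 217
  220 219 219]]
```

```bash
python3 -c "
from rig import env
print(env.job_done())"
```

```text
the job is handed in; nothing more can be done
None
```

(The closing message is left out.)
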